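Switch the sweet-shop mixer to fast

ROBOT

A 6-joint arm with a two-finger parallel gripper is mounted at the origin on the work surface. World frame = base frame: x ahead of the robot, y to its left, z up, the work surface at z = 0. Lengths are in mm, angles in rad, forces in N, time in s.
With the tool pointing down it reaches from about 325 to 900 mm from the base axis. Payload 6.1 kg.
Tool frame: the origin (TCP) lies between the finger pads; the fingertips stand 11 mm ahead of it and the grasp point (between the pads) lies 8 mm behind it; z points along the fingers, y is the direction in which the jaws open and shut (so a half turn about z gives the same grasp; the last joint's range is limited). The gripper opens to 87 mm and grips with 3 to 60 N. Pads are 19 mm wide; open, the fingers measure 117 mm over their backs; the gripper's body (75 mm by 190 mm) begins 51 mm behind the grasp point.
Start: joints at [-1.461, 0.22, 1.526, -0, 1.395, -0.126], TCP at [146.006, -607.699, 195.838] pointing down, gripper open.
Joint ranges: [-2.98, 2.98], [-0.91, 2.08], [0.09, 2.57], [-1.24, 4.39], [0.2, 2.65], [-2.68, 2.68]. Speed limits (rad/s): [2.57, 2.57, 3.01, 3.14, 3.14, 3.14].

INTERFACE

Orientations are given as a 3x3 rotation matrix whose columns are the frame's x, y, z axes.
In Python, from rig import ctrl, snapshot, get_calibration, order gives the robot as it stands.
- The arm moves only by the tool send_rows, never from a script. Its argument "targets" is a list of rows, each a list of 4 numbers: the shift along the tool's x, y, z in m, then the turn about the tool's z in degrees. A call has 1 to 12 rows; each row is the pose to reach, as a shift and turn from the pose commanded when the call began, along the tool's axes at that moment; what a row does not reach only later rows make up. A row lasts 1/10 s, in which the tool goes at most 50 mm and 8.59 degrees, less where a joint would pass 70% of its speed; a pose out of reach is approached as far as the arm can. A call with a gripper value outside its range is refused whole. "grip" is the opening, from -1 (shut) to 1 (fully open), set as the call begins (left out, the last holds). The fingers move at their own pace and stop on an object; "squeeze" is the grip in N (left out, the last holds). Time passes only in rows, so rows that repeat a pose let the fingers close. It gives the time, the measured TCP pose, the force and the opening at its end, in the units of the state.
- ctrl.state(): the state, without advancing time (a new reading comes with each control period).
- snapshot(name): name is "scene" or "side" or "wrist"; returns the picture (400x640x3 uint8, red, green, blue); there is no depth.
- get_calibration(name): a dict with "camera_matrix" (3x3 intrinsics, pixels), "rvec" (rotation vector, rad) and "tvec" (3), from world to camera coordinates, as OpenCV has them; the wrist camera has in their place "mount" (4x4, takes a point from camera to tool coordinates, whose origin is the TCP and whose axes are the flange's). Camera axes: x right, y down, z forward; pixel columns grow to the right and rows downward; lengths in mm; the calibration is good to about 2 mm. A picture is of the moment at which its call begins: read the wrist's pose just before it. get_calibration takes no time and is no camera call.
- order.finish_job(): hands the job in, once; it reports no verdict.
The state is a dict: "time": time; "joints": joint angles; "joint_velocities": joint speeds; "tau": joint torques, N m; "position": TCP position; "tcp_rot": TCP orientation; "contact_force": force on the tool from outside, world axes, zero at the start; "moment": the same for the moment, N m; "width": finger opening in mm.
Only numpy, scipy, OpenCV 4.12 (cv2) and the standard library are available. Lean on these libraries where they do the work, as an engineer would, in place of code of your own. Each camera call takes 0.05 s, during which the arm holds its last target. There are 200 camera calls.

TASK

Switch the counter mixer to fast: press the speed key at the end of the key row farthest from the wide stop key, until it latches down and whichever key was down before has popped up. Leave the other two keys up.

Things in the scene. Friction and masses are not known exactly. Their poses are not given: they have to be found in the camera images.
- fast_key_top (a point): Top centre of the fast key, a black block 44 (x) by 30 mm (y), last of three black keys in a row on the flat deck of the white mixer. Up, it stands 22 mm above the deck and 107 mm above the table; latched down, 10 mm lower (the point moves along). z up; y runs along the row, away from the stop key and the steel jar. The deck goes on 48 mm in +y, 95 mm in +x and -x.
- fast_key (a joint): Travel of the fast key straight down, in m: 0 up, 0.010 down at a hard stop. The keys are interlocked: at rest exactly one is down, and pressing another one lifts it. A key needs about 4 N to start, then less; past half travel it snaps down by itself and stays down.
- slow_key (a joint): Travel of the slow key, in m: 0 up, 0.010 latched down. Black, same size as the fast key, in the middle of the row, centred 44 mm from the fast key in its -y, with a 14 mm gap between them. It may be the one down at the start.
- stop_key (a joint): Travel of the stop key, in m: 0 up, 0.010 latched down. Black and wide (52 mm along the row), centred 99 mm from the fast key in its -y. It may be the one down at the start. Beyond it, centred 215 mm from the fast key, is the steel jar, 120 mm across the lid, which rises 258 mm above the table, with a handle on its +x side.

How it is judged:
By the outcome, as a careful person would: the job done as asked, in the order asked, and still so for the second after the job is handed in, with the robot touching nothing.
It also fails if it takes over 32 s, if anything falls off the work surface, if the arm or the gripper's body presses on something with over 40 N, if the wrist force passes 120 N, or if a joint passes its speed limit or range.

## Working session

There is one attempt and no reset: what is moved stays moved. The work goes in short steps, Python scripts to look and compute and a tool call to move; the robot and the scene stay as the last step left them, time stands still between calls to the robot, and variables do not carry over. Pictures are saved under pics/ and viewed, about 8 in all and at most 12, crops included, and the job is handed in when it is done.

Besides the shell and the picture viewer there is one more tool, called after ">>>" as name([rows], argument=value, ...), one row to a line, values as JSON. send_rows: Moves the arm, as the interface text tells. Its arguments: {"type":"object","properties":{"targets":{"type":"array","items":{"type":"array","items":{"type":"number"}}},"grip":{"type":"number"},"squeeze":{"type":"number"}},"required":["targets"]}

```bash
mkdir -p pics; python3 - <<'E'
from rig import ctrl,snapshot,get_calibration
import cv2,numpy as np
s=ctrl.state();print(s['time'],s['position'],s['tcp_rot'],s['width'])
for n in("scene","side","wrist"):
    im=snapshot(n);cv2.imwrite(f"pics/{n}0.png",im[:,:,::-1]);print(n,get_calibration(n))
E
```

```text
0.0 [ 145.91546305 -607.0585708   194.74252978] [[ 9.72329656e-01  2.33612903e-01 -2.27220880e-04]
 [ 2.33612911e-01 -9.72327858e-01  1.88262802e-03]
 [ 2.18873006e-04 -1.88361679e-03 -9.99998202e-01]] 86.83226217105609
scene {'camera_matrix': array([[439.88346831,   0.        , 313.93885513],
       [  0.        , 439.88346831, 197.35614756],
       [  0.        ,   0.        ,   1.        ]]), 'rvec': array([ 1.20282365,  2.12039433, -1.11170124]), 'tvec': array([ 248.65600651, -175.65759587, 1140.70218451])}
side {'camera_matrix': array([[376.64291577,   0.        , 317.30976801],
       [  0.        , 376.64291577, 195.88221113],
       [  0.        ,   0.        ,   1.        ]]), 'rvec': array([ 2.29245526,  0.90639   , -0.31121276]), 'tvec': array([-441.61230114, -169.16845374,  968.48176137])}
wrist {'camera_matrix': array([[333.11184158,   0.        , 320.82396936],
       [  0.        , 333.11184158, 195.2811348 ],
       [  0.        ,   0.        ,   1.        ]]), 'mount': array([[-5.21690977e-04, -9.54078592e-01, -2.99555952e-01,
         8.21843130e+01],
       [ 9.99999849e-01, -4.45745723e-04, -3.21857892e-04,
        -6.13440533e-01],
       [ 1.73551940e-04, -2.99556075e-01,  9.54078680e-01,
        -1.89827056e+02],
       [ 0.00000000e+00,  0.00000000e+00,  0.00000000e+00,
         1.00000000e+00]])}
```

View pics/scene0.png

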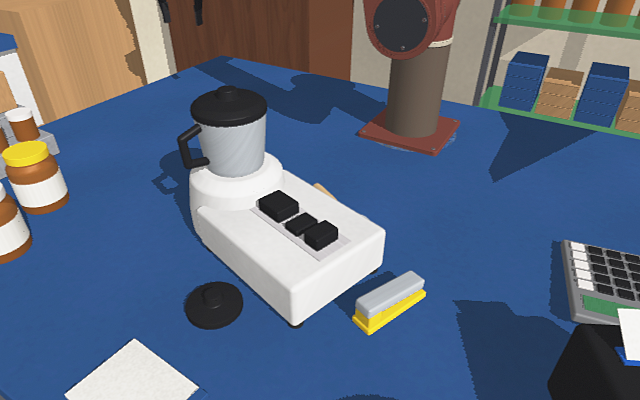

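View pics/side0.png

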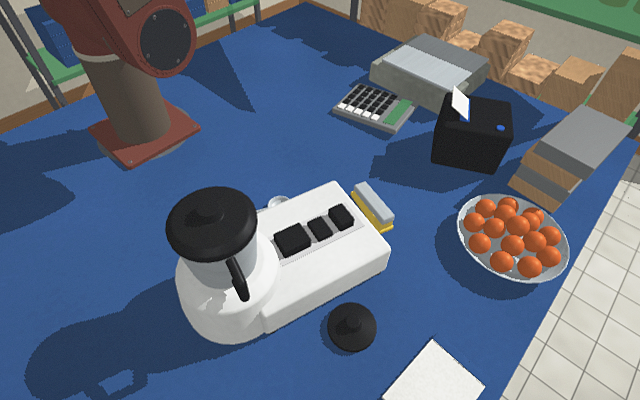

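View pics/wrist0.png

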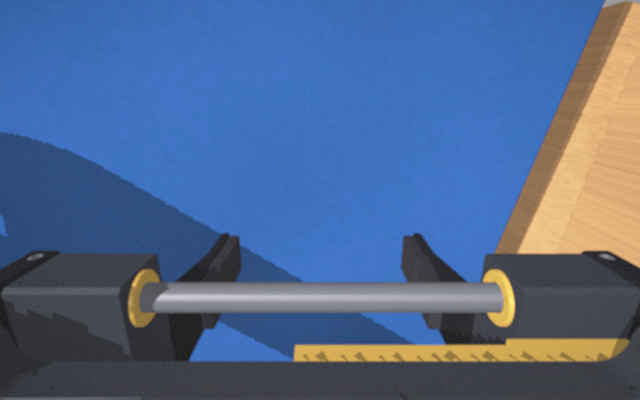

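The mixer shows in both fixed views. The fast key top is near (321,231) in scene and (342,214) in side, the middle key looks lower, and the wrist camera sees only the table. I'll crop both views to get key corners.

```bash
python3 - <<'E'
import cv2,numpy as np
a=cv2.imread("pics/scene0.png")[180:260,240:360];b=cv2.imread("pics/side0.png")[190:270,260:380]
f=lambda c:cv2.convertScaleAbs(cv2.resize(c,(780,520)[:2] and (780,520),interpolation=cv2.INTER_CUBIC),alpha=1.5,beta=20)
f2=lambda c:cv2.resize(f(c),(450,300))
cv2.imwrite("pics/c1.png",np.vstack([f2(a),f2(b)]))
E
```

```text
(no output)
```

View pics/c1.png

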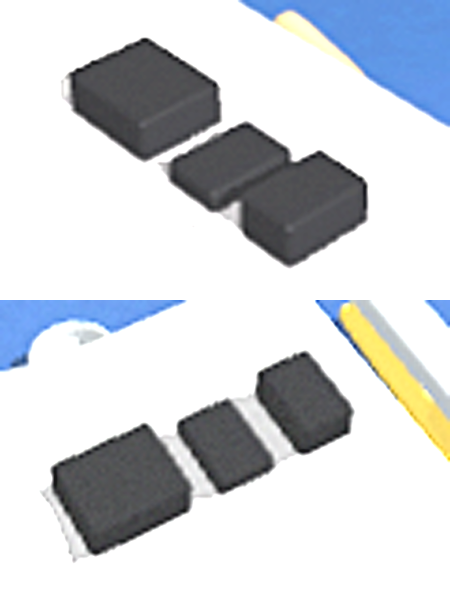

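The crop shows the slow (middle) key down and the fast and stop keys up. The fast key top is centred near (321.3,230.7) in scene and (341.3,214.8) in side. The stop key top is near (278.4,202.5) and (292.3,238.3).

```bash
cat > h.py <<'E'
import cv2,numpy as np
from rig import ctrl,snapshot,get_calibration
def P(n):
    c=get_calibration(n);return c['camera_matrix']@np.c_[cv2.Rodrigues(c['rvec'])[0],c['tvec']]
def tri(a,b):
    X=cv2.triangulatePoints(P('scene'),P('side'),np.array(a,float).reshape(2,1),np.array(b,float).reshape(2,1));return (X[:3]/X[3]).ravel()
def wristproj(X,pos,R):
    c=get_calibration('wrist');p=R.T@(X-pos);p=np.linalg.inv(c['mount'])@np.r_[p,1];q=c['camera_matrix']@p[:3];return q[:2]/q[2]
E
python3 - <<'E'
from h import *
f=tri((321.3,230.7),(341.3,214.8));s=tri((278.4,202.5),(292.3,238.3))
print(f,s,np.linalg.norm(f-s)); d=(f-s)[:2];d/=np.linalg.norm(d);print(d,np.degrees(np.arctan2(d[1],d[0])))
st=ctrl.state();R=st['tcp_rot'];print((R.T@(f-st['position'])), np.degrees(np.arctan2(R[1,1],R[0,1])),st['joints'])
E
```

```text
[589.05782757  74.38679211 103.53453949] [560.62502894 -20.31637602 101.8077552 ] 98.89436725735679
[0.28755059 0.95776545] 73.28862971156096
[ 590.05077829 -559.09277924   92.3951717 ] -76.49151491155222 [-1.46110833e+00  2.21032395e-01  1.52732251e+00 -6.64775184e-06
  1.39470542e+00 -1.26078243e-01]
```

Triangulation checks out: fast to stop measures 98.9 mm against 99 given, and z is about 104 against 107. I'll go up first to clear the jar, then across.

>>> send_rows([
  [0,0,-0.045,0],
  [0,0,-0.09,0],
  [0,0,-0.135,0],
  [0,0,-0.17,0],
  [0.028,-0.027,-0.17,0],
  [0.058,-0.055,-0.17,0],
  [0.088,-0.083,-0.17,0],
  [0.118,-0.111,-0.17,0],
  [0.148,-0.14,-0.17,0],
  [0.178,-0.168,-0.17,0],
  [0.208,-0.196,-0.17,0],
  [0.238,-0.225,-0.17,0],
], grip=-1)

```text
time: 1.35
position: [325.4, -331.8, 365.6]
tcp_rot: [[0.972, 0.233, 0.0], [0.233, -0.972, 0.0], [0.0, -0.0, -1.0]]
contact_force: [1.6, -0.1, -0.4]
width: 2.8
```

>>> send_rows([
  [0.03,-0.029,0,0],
  [0.06,-0.057,0,0],
  [0.09,-0.085,0,0],
  [0.12,-0.113,0,0],
  [0.15,-0.142,0,0],
  [0.18,-0.17,0,0],
  [0.21,-0.199,0,0],
  [0.24,-0.227,0,0],
  [0.27,-0.255,0,0],
  [0.3,-0.284,0,0],
  [0.33,-0.312,0,0],
  [0.352,-0.334,0,0],
])

```text
time: 2.55
position: [589.8, 75.9, 365.1]
tcp_rot: [[0.972, 0.235, -0.001], [0.235, -0.972, 0.0], [-0.001, -0.001, -1.0]]
contact_force: [-0.7, -0.1, 0.8]
width: 0.5
```

>>> send_rows([
  [0,0,0.015,-8],
  [0,0,0.03,-16],
  [0,0,0.045,-24],
  [0,0,0.06,-32],
  [0,0,0.075,-40],
  [0,0,0.09,-48],
  [0,0,0.105,-54],
  [0,0,0.12,-60],
  [0,0,0.13,-60],
  [0,0,0.13,-60],
  [0,0,0.13,-60],
  [0,0,0.13,-60],
])

```text
time: 3.75
position: [589.7, 73.7, 237.0]
tcp_rot: [[0.285, 0.959, 0.002], [0.959, -0.285, 0.0], [0.0, 0.002, -1.0]]
contact_force: [-0.9, 0.4, -0.8]
width: 0.6
```

```bash
python3 - <<'E'
from h import *
s=ctrl.state();R=s['tcp_rot'];f=np.array([589.06,74.39,105])
print(s['time'],s['position'],R.round(3),s['width'],s['contact_force'],R.T@(f-s['position']),wristproj(f,s['position'],R))
im=snapshot('wrist');cv2.imwrite('pics/w1.png',im[:,:,::-1])
a=snapshot('scene');b=snapshot('side')
f=lambda c:cv2.resize(c,(640,400),interpolation=cv2.INTER_CUBIC)
np.save('s1.npy',[1]);cv2.imwrite('pics/sc1.png',a[:,:,::-1]);cv2.imwrite('pics/si1.png',b[:,:,::-1])
E
```

```text
3.75 [589.68491457  73.65993925 236.96350473] [[ 0.285  0.959  0.002]
 [ 0.959 -0.285  0.   ]
 [ 0.     0.002 -1.   ]] 0.6307384579733568 [-0.86155732  0.434353   -0.78669508] [  0.45574964  -1.01932516 131.96228005] [320.64094764 177.59641801]
```

View pics/w1.png

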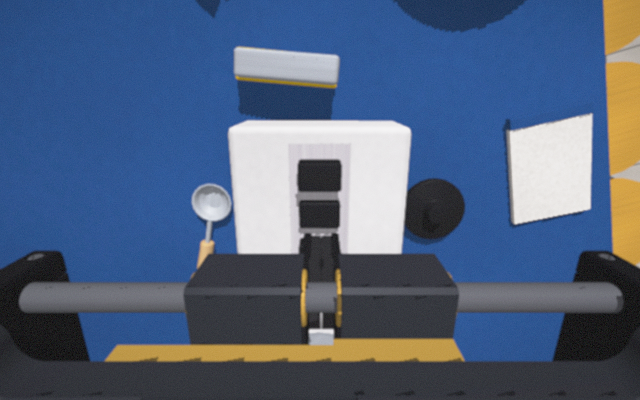

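The wrist view has the fast key top centred at about (320,175), against a predicted (321,178), so they agree within about 2 mm. The fingers run along the key. I'll descend to just above it.

>>> send_rows([
  [0,0.0,0.03,0],
  [0,0,0.06,0],
  [0,0,0.085,0],
  [0,0,0.1,0],
  [0,0,0.108,0],
  [0,0,0.111,0],
  [0,0,0.113,0],
  [0,0,0.113,0],
])

```text
time: 4.7
position: [589.9, 73.7, 123.9]
tcp_rot: [[0.284, 0.959, 0.002], [0.959, -0.284, 0.0], [0.001, 0.002, -1.0]]
contact_force: [0.1, 0.0, -0.2]
width: 0.6
```

>>> send_rows([
  [0,0,0.001,0],
  [0,0,0.002,0],
  [0,0,0.003,0],
  [0,0,0.004,0],
  [0,0,0.005,0],
  [0,0,0.006,0],
  [0,0,0.007,0],
  [0,0,0.008,0],
  [0,0,0.009,0],
  [0,0,0.01,0],
  [0,0,0.01,0],
])

```text
time: 5.8
position: [589.0, 73.7, 112.6]
tcp_rot: [[0.284, 0.959, -0.0], [0.959, -0.284, 0.0], [-0.0, -0.0, -1.0]]
contact_force: [-1.1, -0.2, 0.6]
width: 0.6
```

```bash
python3 - <<'E'
from h import *
a=snapshot('scene')[150:270,230:370];b=snapshot('side')[150:270,250:390]
f=lambda c:cv2.convertScaleAbs(cv2.resize(c,(490,290),interpolation=cv2.INTER_CUBIC),alpha=1.5,beta=20)
cv2.imwrite("pics/c2.png",np.vstack([f(a),f(b)])[:,:,::-1])
E
```

```text
(no output)
```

View pics/c2.png

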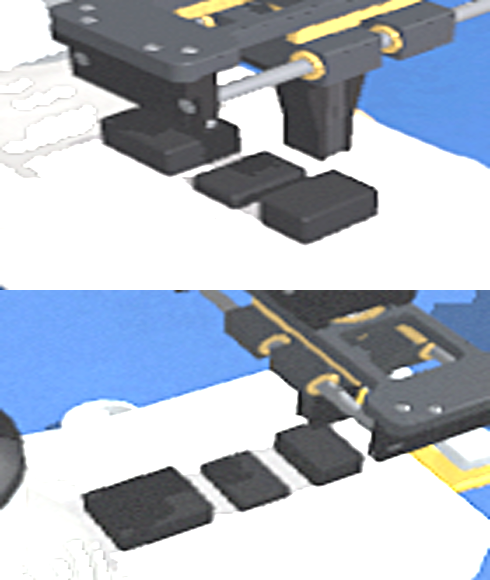

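The slow key is still down, the fast key is still up, and there is no contact. The fingertip appears at about (321,214) in scene and (337,203) in side, above or behind the key. I'll compute where it really is.

```bash
python3 - <<'E'
from h import *
s=ctrl.state();p=s['position'];R=s['tcp_rot'];print(p,s['contact_force'])
for z in(-40,-20,0,11):
    X=p+R@[0,0,z]
    pr=[ (lambda q:q[:2]/q[2])(P(n)@np.r_[X,1]) for n in('scene','side')]
    print(z,np.round(pr,1).tolist(),wristproj(X,p,R).round(1))
for b in((338,203),(336,205),(339,200)): print(tri((321.4,214.5),b))
a=snapshot('scene')[160:250,270:390];b=snapshot('side')[160:250,290:410]
f=lambda c:cv2.convertScaleAbs(cv2.resize(c,(520,390)[::1],interpolation=cv2.INTER_CUBIC),alpha=2.2,beta=30)[:290]
w=snapshot('wrist')[120:300,220:420]
cv2.imwrite("pics/c3.png",np.vstack([np.hstack([cv2.resize(a,(400,300)),cv2.resize(b,(400,300))]),np.hstack([cv2.resize(w,(333,300)),np.zeros((300,467,3),np.uint8)])])[:,:,::-1]*1)
im=cv2.imread("pics/c3.png");cv2.imwrite("pics/c3.png",cv2.convertScaleAbs(im,alpha=1.8,beta=25))
E
```

```text
[589.06160018  73.67162844 112.81137968] [ 0.02700748  0.14863427 -0.27218737]
-40 [[320.9, 203.0], [342.8, 196.9]] [322.5 263.4]
-20 [[320.8, 214.6], [342.0, 204.3]] [322.3 245.8]
0 [[320.7, 225.8], [341.3, 211.4]] [322.2 231.4]
11 [[320.6, 231.7], [340.9, 215.2]] [322.1 224.6]
[582.38722374  71.96852099 129.30235439]
[579.59461151  69.59280177 125.65070281]
[583.60409717  74.09854871 132.68863603]
```

View pics/c3.png

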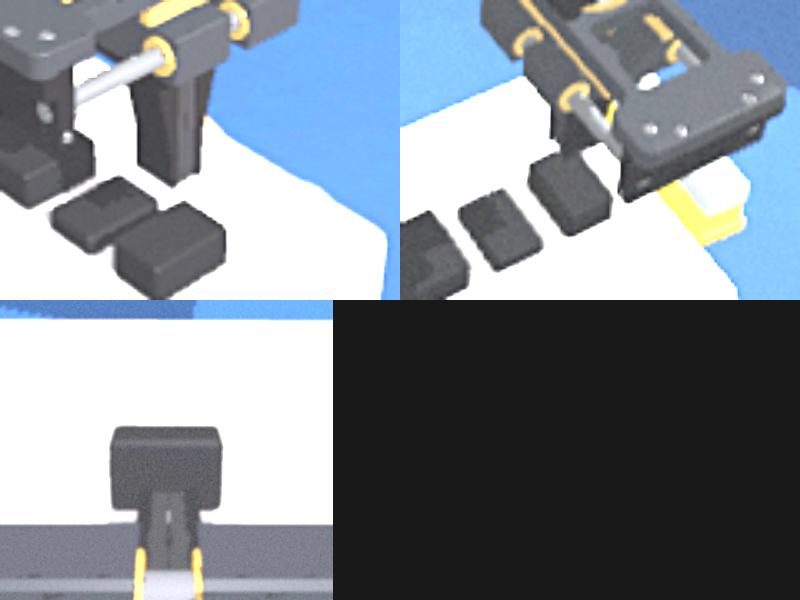

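The key and finger line up laterally: in wrist, the finger is at column 321 and the key centre at about 320. All three views put the visible tip at roughly z 130, about 29 mm higher than the stated 11 mm ahead of the TCP would give. That explains the lack of contact, so I'll keep going down in short steps and watch the force.

>>> send_rows([
  [0,0,0.003,0],
  [0,0,0.006,0],
  [0,0,0.009,0],
  [0,0,0.011,0],
  [0,0,0.013,0],
  [0,0,0.013,0],
])

```text
time: 6.65
position: [588.8, 73.7, 99.4]
tcp_rot: [[0.284, 0.959, -0.001], [0.959, -0.284, 0.0], [-0.0, -0.001, -1.0]]
contact_force: [-0.1, -0.1, -0.5]
width: 0.2
```

```bash
python3 - <<'E'
from h import *
s=ctrl.state();print(s['time'],s['position'],s['contact_force'])
a=snapshot('scene')[160:250,270:390];b=snapshot('side')[160:250,290:410]
w=snapshot('wrist')[120:300,220:420]
im=np.vstack([np.hstack([cv2.resize(a,(400,300)),cv2.resize(b,(400,300))]),np.hstack([cv2.resize(w,(333,300)),np.zeros((300,467,3),np.uint8)])])[:,:,::-1]
cv2.imwrite("pics/c4.png",cv2.convertScaleAbs(im,alpha=1.8,beta=25))
E
```

```text
6.65 [588.8233534   73.66241656  99.38919118] [-0.09473672 -0.14236255 -0.5465288 ]
```

View pics/c4.png

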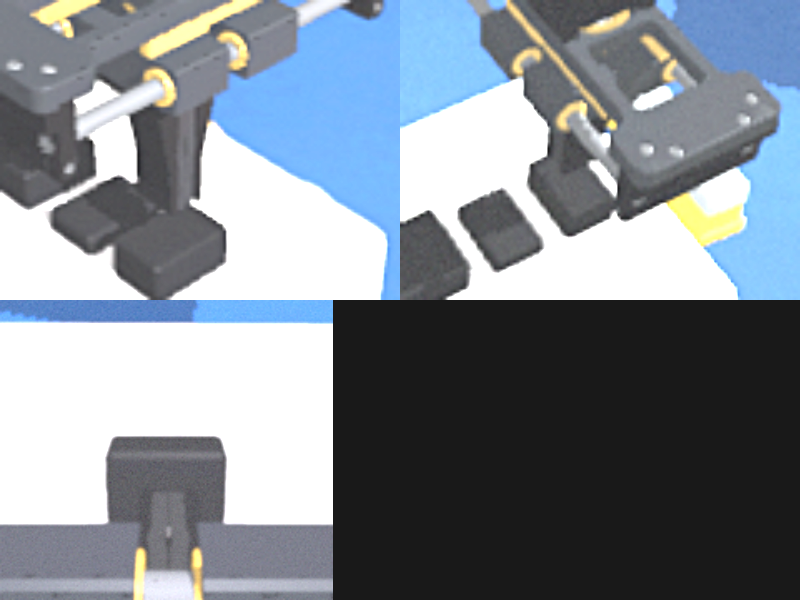

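Still no force, and the tip (scene crop about (178,212)) hangs just above the key top's far part. I'll continue down.

>>> send_rows([
  [0,0,0.002,0],
  [0,0,0.004,0],
  [0,0,0.006,0],
  [0,0,0.008,0],
  [0,0,0.008,0],
])

```text
time: 7.3
position: [588.8, 73.6, 91.4]
tcp_rot: [[0.284, 0.959, -0.001], [0.959, -0.284, -0.0], [-0.0, -0.001, -1.0]]
contact_force: [0.3, -0.4, -0.6]
width: 0.4
```

>>> send_rows([
  [0,0,0.001,0],
  [0,0,0.002,0],
  [0,0,0.003,0],
  [0,0,0.004,0],
  [0,0,0.004,0],
])

```text
time: 7.8
position: [589.0, 73.6, 87.6]
tcp_rot: [[0.284, 0.959, -0.0], [0.959, -0.284, -0.0], [-0.0, -0.0, -1.0]]
contact_force: [0.4, -0.2, -1.0]
width: 0.4
```

>>> send_rows([
  [0,0,0.001,0],
  [0,0,0.002,0],
  [0,0,0.003,0],
  [0,0,0.003,0],
])

```text
time: 8.2
position: [588.9, 73.7, 84.6]
tcp_rot: [[0.284, 0.959, -0.0], [0.959, -0.284, 0.0], [-0.0, -0.0, -1.0]]
contact_force: [0.9, 0.0, 0.2]
width: 0.4
```

```bash
python3 - <<'E'
from h import *
s=ctrl.state();print(s['time'],s['position'],s['contact_force'],s['moment'])
a=snapshot('scene')[170:245,285:385];b=snapshot('side')[170:245,290:390]
w=snapshot('wrist')[120:300,220:420]
im=np.vstack([np.hstack([cv2.resize(a,(400,300)),cv2.resize(b,(400,300))]),np.hstack([cv2.resize(w,(333,300)),np.zeros((300,467,3),np.uint8)])])[:,:,::-1]
cv2.imwrite("pics/c5.png",cv2.convertScaleAbs(im,alpha=2.2,beta=25))
E
```

```text
8.2 [588.92136175  73.69047154  84.59353143] [0.86673203 0.03861075 0.24069186] [-0.06305059 -0.06177638 -0.00112867]
```

View pics/c5.png

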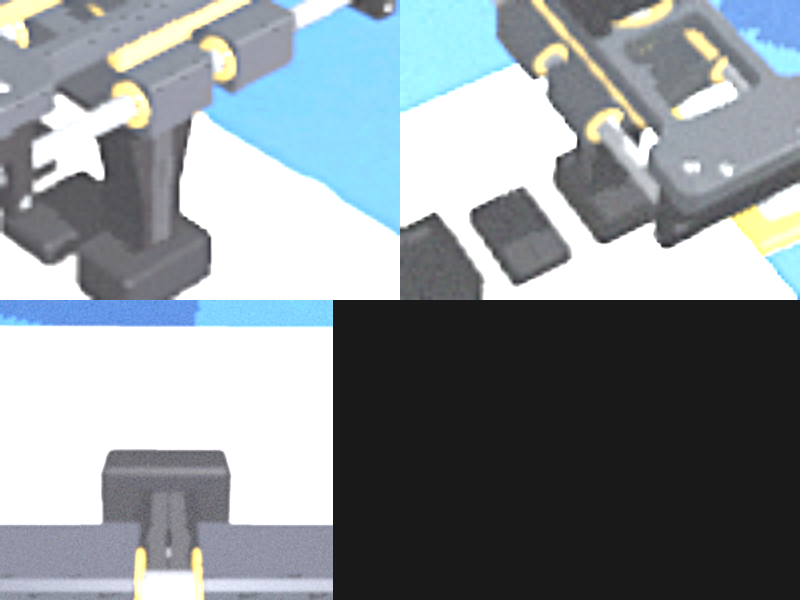

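The tip now sits over the key centre, at scene (322,232), close to touching. I'll continue in small steps.

>>> send_rows([
  [0,0,0.001,0],
  [0,0,0.002,0],
  [0,0,0.003,0],
  [0,0,0.003,0],
])

```text
time: 8.75
position: [588.9, 73.7, 81.6]
tcp_rot: [[0.284, 0.959, -0.0], [0.959, -0.284, 0.0], [-0.0, -0.0, -1.0]]
contact_force: [-0.0, 0.6, 0.3]
width: 0.7
```

>>> send_rows([
  [0,0,0.001,0],
  [0,0,0.002,0],
  [0,0,0.002,0],
])

```text
time: 9.05
position: [589.2, 73.7, 80.2]
tcp_rot: [[0.284, 0.959, 0.0], [0.959, -0.284, 0.0], [0.0, 0.0, -1.0]]
contact_force: [-0.3, 0.4, 2.8]
width: 0.6
```

Contact: 2.8 N at TCP z of about 80. Now I'll press through.

>>> send_rows([
  [0,0,0.001,0],
  [0,0,0.002,0],
  [0,0,0.003,0],
  [0,0,0.003,0],
])

```text
time: 9.45
position: [589.2, 73.6, 76.6]
tcp_rot: [[0.284, 0.959, 0.0], [0.959, -0.284, 0.0], [0.0, 0.0, -1.0]]
contact_force: [-0.6, 0.1, 2.1]
width: 0.7
```

>>> send_rows([
  [0,0,0.001,0],
  [0,0,0.002,0],
  [0,0,0.003,0],
  [0,0,0.004,0],
  [0,0,0.004,0],
])

```text
time: 9.95
position: [588.8, 73.7, 72.3]
tcp_rot: [[0.284, 0.959, -0.001], [0.959, -0.284, 0.0], [-0.0, -0.001, -1.0]]
contact_force: [0.7, -0.1, -0.1]
width: 0.5
```

The force fell to 0, so it has snapped past half travel. I'll seat it against the stop gently, then retreat.

>>> send_rows([
  [0,0,0.001,0],
  [0,0,0.002,0],
  [0,0,0.0025,0],
  [0,0,0.0025,0],
])

```text
time: 10.35
position: [589.1, 73.7, 70.7]
tcp_rot: [[0.284, 0.959, 0.0], [0.959, -0.284, -0.0], [0.0, 0.0, -1.0]]
contact_force: [-0.7, -0.4, 3.2]
width: 0.6
```

>>> send_rows([
  [0,0,-0.005,0],
  [0,0,-0.02,0],
  [0,0,-0.05,0],
  [0,0,-0.09,0],
  [0,0,-0.13,0],
  [0,0,-0.17,0],
  [0,0,-0.21,0],
  [0,0,-0.25,0],
  [0,0,-0.25,0],
  [0,0,-0.25,0],
])

```text
time: 11.35
position: [589.8, 73.7, 322.8]
tcp_rot: [[0.284, 0.959, 0.004], [0.959, -0.284, 0.0], [0.001, 0.004, -1.0]]
contact_force: [-0.3, 0.3, -0.9]
width: 0.1
```

```bash
python3 - <<'E'
from h import *
s=ctrl.state();print(s['time'],s['position'],s['contact_force'])
a=snapshot('scene')[180:260,240:360];b=snapshot('side')[190:270,260:380]
im=np.vstack([cv2.resize(a,(450,300),interpolation=cv2.INTER_CUBIC),cv2.resize(b,(450,300),interpolation=cv2.INTER_CUBIC)])[:,:,::-1]
cv2.imwrite("pics/c6.png",cv2.convertScaleAbs(im,alpha=1.6,beta=25))
E
```

```text
11.35 [589.76429586  73.69036176 322.84524563] [-0.34433571  0.32959513 -0.856997  ]
```

View pics/c6.png

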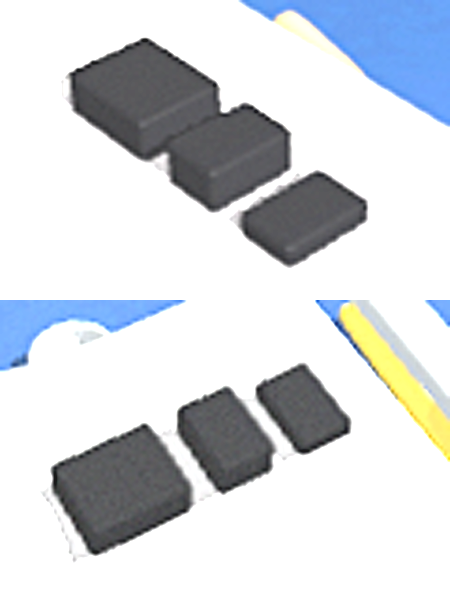

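The fast key is down, and the slow and stop keys are up. The arm is clear.

```bash
python3 -c "
from rig import order
print(order.finish_job())"
```

```text
the job is handed in; nothing more can be done
None
```

The mixer is switched to fast: the fast key latched down, the slow key that was down before popped up, and the stop key stayed up. I pressed with the closed fingertips and then raised the arm about 250 mm clear of the key before handing in.

- **Force:** readings taken at the end of each move showed about 2.8 N at first contact. They then fell to about 0 as the key snapped down, and rose to 3.2 N at the end of travel. First contact and end of travel were about 10 mm apart, which matches the stated travel.
- **Final pictures:** the scene and side views both show only the fast key down. The arm was touching nothing, and the job was handed in at about 11.5 s.
- **One disagreement:** the closed fingertips sat about 20–25 mm behind the TCP, not 11 mm ahead of it as stated. My first planned press therefore stopped in the air above the key. I found this in the pictures and went down in small force-checked steps until the key latched.

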